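# Change the label roll: swap full and used-up roll

### The job

The label holder is nearly out of labels, so swap the two label rolls: the full roll goes upright onto the holder's spindle, all the way down on its seat, and the nearly used-up roll stands upright inside the shallow wooden dish where the full one was. The keeper arm lies over the spindle, so swing it aside first and, when the rolls are changed, swing it back fully home against its stop over the new roll. Leave the stones, bottle and tools around them where they are.

Things in the scene. Friction and masses are not known exactly. Their poses are not given: they have to be found in the camera images.
- holder: Fixed label holder: grey plate 8 mm thick (x -45 to +85, y -42 to +42 mm) with an upright steel spindle 20 mm thick, tapered tip 42 mm above the desk. Origin on the desk under the spindle axis, z up. Round rubber seat 33 mm across, its top 12 mm above the desk. The keeper arm's 16 mm post stands at x = +62 mm. Left or right of the middle, turned up to 20 degrees.
- keeper (a joint): Keeper arm's angle about its upright post (holder frame x +62, y 0 mm). 0 = home against its stop, along the holder's -x over the spindle; grows as the knob end swings to the holder's +y; 1.57 = along +y, clear of the spindle; end stop 1.75. Stays where left. Flat aluminium bar 14 mm wide, 57 to 63 mm above the desk (5 mm over a seated roll).
- keeper_knob (a point): Grip point of the black upright knob at the free end of the keeper arm: a round pin 12 mm in diameter, 34 mm tall (63 to 97 mm above the desk); this point is on its axis, 87 mm above the desk, 78 mm from the pivot axis.
- dish: Fixed round shallow wooden dish, 104 mm across; inner floor 90 mm across and 4 mm above the desk, rim 10 mm above the desk. Origin on the desk under its centre, z up.
- full_roll: Full paper label roll, the thick one: ring 58 mm outside diameter, 40 mm tall, with a through hole 26 mm in diameter. Stands upright in the dish at the start. Origin at the centre of its underside, z along its axis. 110 g.
- used_roll: Nearly used-up label roll, the thin one: 36 mm outside diameter, 40 mm tall, through hole 26 mm. Sits on the holder's spindle at the start. Origin at the centre of its underside, z along its axis. 30 g.
- egg: Bystander: mottled stone egg on end, 48 mm across, 58 mm tall, behind the middle of the work area. Origin under its centre.
- palm: Bystander: flat oval stone, 52 x 64 x 21 mm, behind the egg. Origin under its centre.
- smoky: Bystander: upright brown crystal point, 36 x 32 mm, 100 mm tall, at the far left. Origin under its centre.
- lamp: Bystander: small lying torch, 100 x 28 x 27 mm (long along its x), at the right. Origin under its centre.
- lens: Bystander: folding loupe lying flat, 28 x 72 x 15 mm (long along its y), at the right front. Origin under its centre.
- glue: Bystander: glue bottle with a red nozzle, 38 mm across, 118 mm tall, at the far left rear. Origin under its centre.

How it is judged:
On the way, in this order (a step that is already met when the one before it is completed fails the run):
1. the keeper arm has been swung aside, clear of the spindle (value of joint keeper above 0.7 rad), for 0.1 s.
2. the rolls have changed places and are let go: the full one down on the spindle's seat, the used one upright in the dish (horizontal distance between full_roll and holder below 0.006 m and z of full_roll in the frame of holder between 0.009 and 0.015 m and angle between each of full_roll, used_roll's own z axis and vertical below 0.1 rad and horizontal distance between used_roll and dish below 0.032 m and z of used_roll in the frame of dish below 0.007 m and contact force between the fingers and full_roll below 0.2 N and contact force between the fingers and used_roll below 0.2 N), for 0.2 s.
At the end, for the whole second after the job is handed in: Full roll on the spindle (6 mm of axis), down on the seat (underside < 15 mm up), upright (0.1 rad); used roll upright (0.1 rad) on the dish floor (underside < 7 mm up, within 32 mm of dish centre); both at rest; keeper arm closed within 0.1 rad of its stop (horizontal distance between full_roll and holder below 0.006 m and z of full_roll in the frame of holder between 0.009 and 0.015 m and angle between each of full_roll, used_roll's own z axis and vertical below 0.1 rad and horizontal distance between used_roll and dish below 0.032 m and z of used_roll in the frame of dish below 0.007 m and linear speed of each of full_roll, used_roll below 0.02 m/s and value of joint keeper below 0.1 rad); the robot touches nothing.
It fails at once if a bystander (stone, bottle, torch or loupe) has been moved more than 30 mm (distance of any of egg, palm, smoky, lamp, lens, glue from where it was at the start of the episode above 0.03 m).
It also fails if it takes over 72 s, if anything falls off the work surface, if the arm or the gripper's body presses on something with over 40 N, if the wrist force passes 120 N, or if a joint passes its speed limit or range.

### The arm

A 6-joint arm with a two-finger parallel gripper is mounted at the origin on a cart in front of the work surface, level with it; the furniture and walls round the work are solid. World frame = base frame: x ahead of the robot, y to its left, z up, the work surface at z = 0. Lengths are in m, angles in rad, forces in N, time in s.
With the tool pointing down it reaches from about 0.35 to 0.775 m from the base axis. Payload 7.3 kg.
Tool frame: the origin (TCP) lies at the very end of the fingers, on their centre line; the grasp point (between the pads) lies 19 mm behind it; z points along the fingers, y is the line along which they close (so a half turn about z gives the same grasp; the last joint's range is limited). The gripper opens to 92 mm and grips with 3 to 60 N. Pads are 19 mm wide; open, the fingers measure 130 mm over their backs; the gripper's body (75 mm by 190 mm) begins 47 mm behind the grasp point.
Start: joints at [-1.28, 0.342, 1.524, -0, 1.275, -0.146], TCP at [0.222, -0.476, 0.227] pointing down, gripper open.
Joint ranges: [-2.53, 2.53], [-0.77, 2.02], [0.04, 2.7], [-1, 4.14], [0.28, 2.66], [-3.11, 3.11]. Speed limits (rad/s): [2.57, 2.57, 3.14, 3.14, 3.14, 3.14].

### API

Orientations are given as [roll, pitch, yaw] about the fixed x, y, z axes, in that order (R = Rz(yaw) Ry(pitch) Rx(roll)).
In Python, from cell import telemetry, eyes, job gives the robot as it stands.
- The arm moves only by the tool apply_moves, never from a script. Its arguments are lists of equal length, an entry for each row: "delta_pos": the shift along the world's x, y, z each as a share of 0.4 m, from -1 to 1, a list of three; "dr": the turn, a rotation vector about the world's x, y, z each as a share of 0.5 rad, from -1 to 1, a list of three; "jaw": the opening, from 0 (shut) to 1 (fully open). A call has 1 to 8 rows; each row is the pose to reach, as a shift and turn from the pose commanded when the call began; what a row does not reach only later rows make up. A row lasts 1/12 s, in which the tool goes at most 41.7 mm and 7.16 degrees, less where a joint would pass 70% of its speed; a pose out of reach is approached as far as the arm can. A call with a number of a shift or a turn outside -1 to 1 is refused whole. A call with a gripper value outside its range is refused whole. The fingers move at their own pace and stop on an object; "force" is the grip in N (left out, the last holds). Time passes only in rows, so rows that repeat a pose let the fingers close. It gives the time, the measured TCP pose, the force, the opening and the grip force at its end, in the units of the state.
- telemetry.observe(): the state, without advancing time (a new reading comes with each control period).
- eyes.read_camera(name): name is "side" or "top" or "wrist"; returns the picture (384x512x3 uint8, red, green, blue); there is no depth.
- eyes.camera_model(name): a dict with "vertical_fov" (degrees; the focal length in pixels is half the picture's height over the tangent of half this angle, whatever the lens; pixels are square), "cx", "cy" (the principal point, pixels), "rvec" (rotation vector, rad) and "tvec" (3), from world to camera coordinates, as OpenCV has them; the wrist camera has in their place "hand_eye" (4x4, takes a point from camera to tool coordinates, whose origin is the TCP and whose axes are the flange's). Camera axes: x right, y down, z forward; pixel columns grow to the right and rows downward; lengths in m; the calibration is good to about 2 mm. A picture is of the moment at which its call begins: read the wrist's pose just before it. camera_model takes no time and is no camera call.
- job.hand_in(): hands the job in; it is judged then, once.
The state is a dict: "time": time; "qpos": joint angles; "qvel": joint speeds; "joint_efforts": joint torques, N m; "tool_pos": TCP position; "tool_rot": TCP orientation; "contact_force": force on the tool from outside, world axes, zero at the start; "torque": the same for the moment, N m; "opening": finger opening in m; "grip_force": force on a finger pad.
Only numpy, scipy, OpenCV 4.12 (cv2) and the standard library are available. Lean on these libraries where they do the work, as an engineer would, in place of code of your own. Each camera call takes 0.05 s, during which the arm holds its last target. There are 200 camera calls.

## Working session

There is one attempt and no reset: what is moved stays moved. The work goes in short steps, Python scripts to look and compute and a tool call to move; the robot and the scene stay as the last step left them, time stands still between calls to the robot, and variables do not carry over. Pictures are saved under pics/ and viewed, at most 10 in all, crops included, and the job is handed in when it is done.

Besides the shell and the picture viewer there is one more tool, called after "Request:" as name(argument=value, ...) on one line, values as JSON. apply_moves: Moves the arm, as the interface text tells. Its arguments: {"type":"object","properties":{"delta_pos":{"type":"array"},"dr":{"type":"array"},"jaw":{"type":"array"},"force":{"type":"number"}},"required":["delta_pos","dr","jaw"]}

```bash
ls; mkdir -p pics; cat > h.py <<'E'
import numpy as np, cv2
from cell import telemetry, eyes, job
from scipy.spatial.transform import Rotation as R
def model(n, st=None):
    m=eyes.camera_model(n); f=192/np.tan(np.radians(m["vertical_fov"])/2)
    K=np.array([[f,0,m["cx"]],[0,f,m["cy"]],[0,0,1]])
    if "rvec" in m:
        Rm=cv2.Rodrigues(np.array(m["rvec"],float))[0]; t=np.array(m["tvec"],float).ravel()
    else:
        T=np.eye(4); T[:3,:3]=R.from_euler("xyz",st["tool_rot"]).as_matrix(); T[:3,3]=st["tool_pos"]
        W=np.linalg.inv(T@np.array(m["hand_eye"])); Rm,t=W[:3,:3],W[:3,3]
    return K,Rm,t
def ray(M,u,v):
    K,Rm,t=M; d=Rm.T@np.linalg.solve(K,[u,v,1]); return -Rm.T@t,d
def atz(M,u,v,z):
    o,d=ray(M,u,v); return o+d*(z-o[2])/d[2]
def proj(M,p):
    K,Rm,t=M; q=K@(Rm@np.asarray(p,float)+t); return q[:2]/q[2]
def tri(obs):
    A=0;b=0
    for M,u,v in obs:
        o,d=ray(M,u,v); d/=np.linalg.norm(d); P=np.eye(3)-np.outer(d,d); A=A+P; b=b+P@o
    return np.linalg.solve(A,b)
E
python3 - <<'E'
from h import *
s=telemetry.observe(); print(s)
a=eyes.read_camera("top"); b=eyes.read_camera("side")
for n in("top","side"): print(n,eyes.camera_model(n))
print(eyes.camera_model("wrist"))
cv2.imwrite("pics/top0.png",cv2.resize(a,(800,600),interpolation=cv2.INTER_CUBIC)[:,:,::-1]);cv2.imwrite("pics/side0.png",cv2.resize(b,(800,600),interpolation=cv2.INTER_CUBIC)[:,:,::-1])
E
```

```text
pics
{'time': 0.0, 'qpos': array([-1.28004421e+00,  3.42743393e-01,  1.52505697e+00,  6.52701865e-06,
        1.27539413e+00, -1.46041622e-01]), 'qvel': array([-0.00027464, -0.00038828, -0.00054946,  0.00059035, -0.00130717,
       -0.00024167]), 'joint_efforts': array([-2.63285358e-03, -4.31254399e+01, -2.44224483e+01,  7.13691255e-02,
        5.58120373e-02, -1.47902188e-04]), 'tool_pos': array([ 0.2219733 , -0.47529707,  0.2260203 ]), 'tool_rot': array([-3.14000877e+00, -2.39279507e-04,  4.36791648e-01]), 'contact_force': array([-0.17115883,  0.70981573, -0.2021369 ]), 'torque': array([ 0.05373412, -0.02129195,  0.02014689]), 'grip_force': 0.0, 'opening': 0.0916151580971541}
top {'vertical_fov': 45.89074383837226, 'cx': 254.31149912581563, 'cy': 192.21486177521237, 'rvec': array([ 2.15520333, -2.09406426,  0.21858829]), 'tvec': array([-0.03798713,  0.57255478,  1.33290543])}
side {'vertical_fov': 52.71929421993306, 'cx': 257.3509741913392, 'cy': 191.29305210770477, 'rvec': array([ 0.74246314, -2.37605612,  1.4089045 ]), 'tvec': array([0.46078861, 0.22295018, 1.02852957])}
{'vertical_fov': 60.084097296456854, 'cx': 258.1689422467289, 'cy': 187.08253264196293, 'hand_eye': array([[-9.22762125e-04, -9.66109915e-01, -2.58129388e-01,
         6.81771195e-02],
       [ 9.99998959e-01, -1.17788996e-03,  8.33729200e-04,
         1.37218229e-03],
       [-1.10952206e-03, -2.58128350e-01,  9.66109996e-01,
        -1.57691547e-01],
       [ 0.00000000e+00,  0.00000000e+00,  0.00000000e+00,
         1.00000000e+00]])}
```

View pics/top0.png

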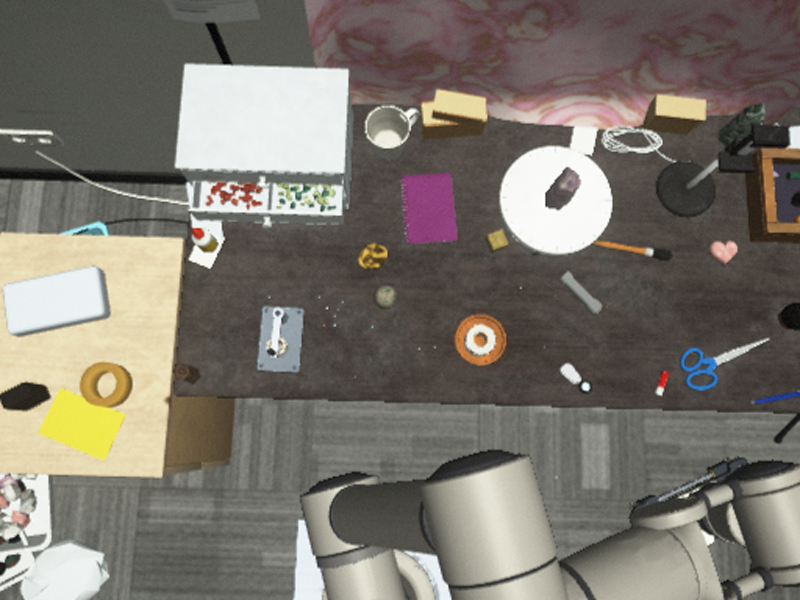

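View pics/side0.png

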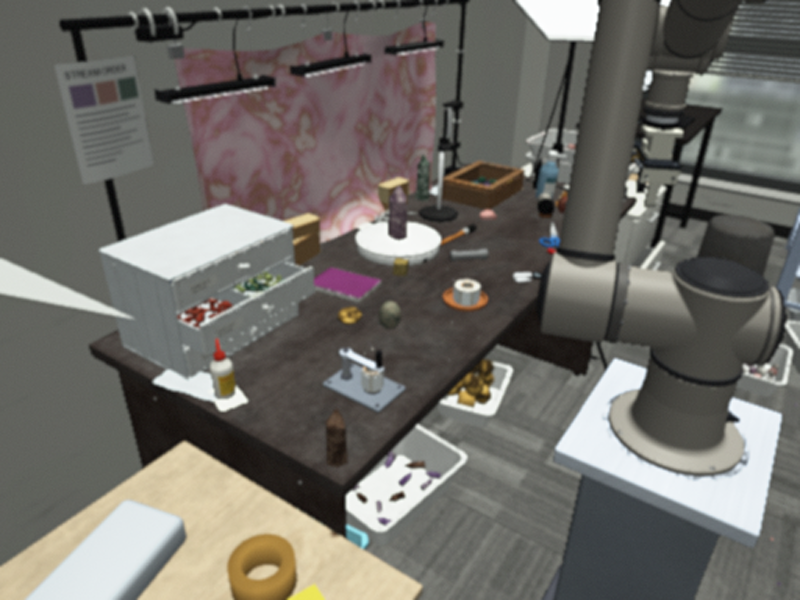

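The top view shows the holder plate at about (280,340) with its post at (278,313) and knob near (272,350). The dish with the full roll is at (481,340) and the egg at (386,296). The side view agrees.

```bash
python3 - <<'E'
from h import *
T=model("top");S=model("side");k=.64
for n,u,v,z in[("post",278,313,.06),("knob",272,350,.09),("dish",481,340,.01),("plateTL",261,306,.008),("plateTR",303,308,.008),("plateBL",257,371,.008),("plateBR",299,373,.008),("egg",386,296,.03),("smoky",184,372,.05),("lamp",575,376,.02)]:
    print(n,atz(T,u*k,v*k,z).round(3))
print("dish side",atz(S,466*k,298*k,.01).round(3))
print("roll tri", tri([(T,481*k,340*k),(S,466*k,287*k)]).round(3))
E
```

```text
post [0.541 0.21  0.06 ]
knob [0.464 0.212 0.09 ]
dish [ 0.506 -0.192  0.01 ]
plateTL [0.563 0.253 0.008]
plateTR [0.561 0.168 0.008]
plateBL [0.432 0.253 0.008]
plateBR [0.43  0.169 0.008]
egg [0.587 0.001 0.03 ]
smoky [0.422 0.384 0.05 ]
lamp [ 0.439 -0.377  0.02 ]
dish side [ 0.503 -0.185  0.01 ]
roll tri [ 0.504 -0.188  0.037]
```

Request:
apply_moves(delta_pos=[[0.69,0.71,-0.05],[0.69,0.71,-0.05],[0.69,0.71,-0.05],[0.69,0.71,-0.05],[0.69,0.71,-0.05],[0.69,0.71,-0.05],[0.69,0.71,-0.05],[0.69,0.71,-0.05]], dr=[[0,0,-0.87],[0,0,-0.87],[0,0,-0.87],[0,0,-0.87],[0,0,-0.87],[0,0,-0.87],[0,0,-0.87],[0,0,-0.87]], jaw=[1,1,1,1,1,1,1,1])

```text
time: 0.77
tool_pos: [0.4475, -0.243, 0.2102]
tool_rot: [-3.141, 0.0, 0.002]
contact_force: [0.7, -1.0, -0.0]
opening: 0.0917
grip_force: 0.0
```

Request:
apply_moves(delta_pos=[[0.1,0.1,0],[0.1,0.1,0],[0.1,0.1,0],[0.1,0.1,0]], dr=[[0,0,0],[0,0,0],[0,0,0],[0,0,0]], jaw=[1,1,1,1])

```text
time: 1.1
tool_pos: [0.4866, -0.2043, 0.21]
tool_rot: [-3.142, 0.001, 0.004]
contact_force: [-0.5, -0.8, 0.5]
opening: 0.0915
grip_force: 0.0
```

```bash
cat > snap.py <<'E'
import sys,pickle
from h import *
s=telemetry.observe(); im=eyes.read_camera("wrist"); n=sys.argv[1]
pickle.dump((s,im),open(n+".pkl","wb")); print(s["time"],s["tool_pos"].round(4),s["tool_rot"].round(4),s["qpos"].round(2))
cv2.imwrite(f"pics/{n}.png",cv2.resize(im,(800,600),interpolation=cv2.INTER_CUBIC)[:,:,::-1])
E
python3 snap.py d1
```

```text
1.1 [ 0.4866 -0.2043  0.21  ] [-3.1415e+00  1.2000e-03  4.1000e-03] [-0.54  0.36  1.54 -0.    1.24  1.02]
```

View pics/d1.png

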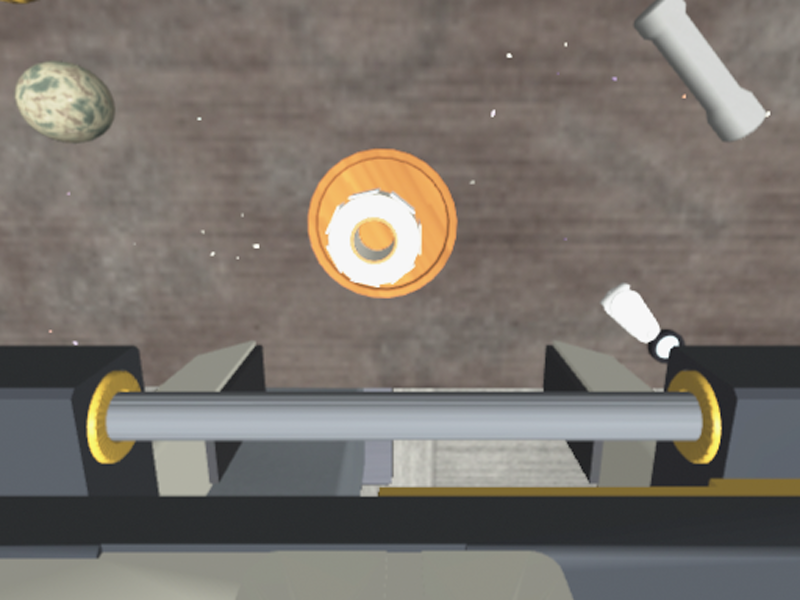

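Request:
apply_moves(delta_pos=[[-0.05,1,0],[-0.05,1,0],[-0.05,1,0],[-0.05,1,0],[-0.05,1,0],[-0.05,1,0],[-0.05,1,0],[-0.05,1,0]], dr=[[0,0,0],[0,0,0],[0,0,0],[0,0,0],[0,0,0],[0,0,0],[0,0,0],[0,0,0]], jaw=[1,1,1,1,1,1,1,1])

```text
time: 1.82
tool_pos: [0.4694, 0.1281, 0.2107]
tool_rot: [3.141, -0.0, -0.001]
contact_force: [0.4, -0.6, 0.3]
opening: 0.0918
grip_force: 0.0
```

Request:
apply_moves(delta_pos=[[0,0.1,0],[0,0.1,0],[0,0.1,0],[0,0.1,0]], dr=[[0,0,0],[0,0,0],[0,0,0],[0,0,0]], jaw=[1,1,1,1])

```text
time: 2.15
tool_pos: [0.4699, 0.1665, 0.2104]
tool_rot: [3.141, 0.0, 0.001]
contact_force: [-0.1, -0.1, -0.3]
opening: 0.092
grip_force: 0.0
```

```bash
python3 snap.py h1
```

```text
2.15 [0.4699 0.1665 0.2104] [3.1407e+00 4.0000e-04 7.0000e-04] [ 0.19  0.31  1.62 -0.    1.21  1.76]
```

View pics/h1.png

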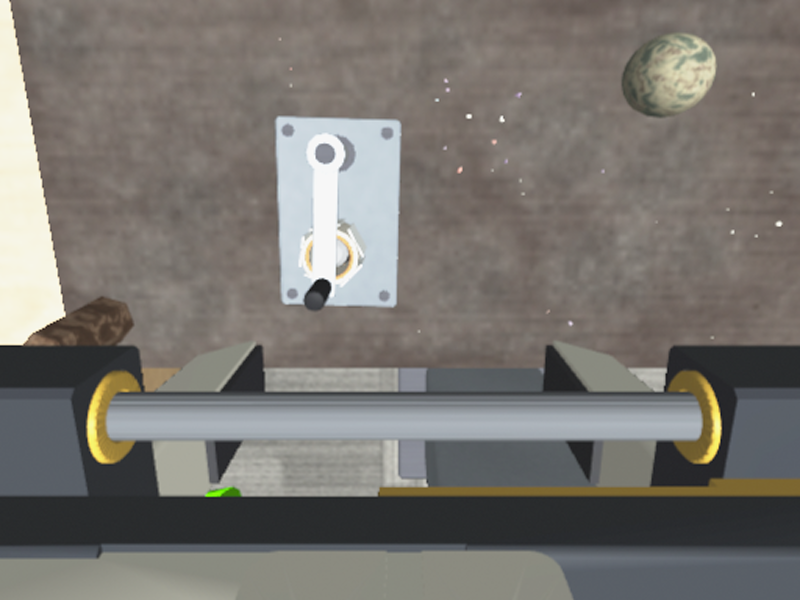

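Wrist view d1: dish rim is centred at about (382,223), and the full roll's top at about (374,239). Wrist view h1: plate corners are (276,117), (400,121), (397,305) and (281,303), the pivot is at (325,153) and the knob tip at (315,298).

```bash
python3 - <<'E'
from h import *
import pickle
k=.64
s,im=pickle.load(open("h1.pkl","rb")); H=model("wrist",s)
s2,im2=pickle.load(open("d1.pkl","rb")); D=model("wrist",s2); T=model("top");S=model("side")
c=np.array([atz(H,u*k,v*k,.008)[:2] for u,v in[(276,117),(400,121),(397,305),(281,303)]])
m=np.array([[85,42],[85,-42],[-45,-42],[-45,42]])/1e3
mc=m-m.mean(0);cc=c-c.mean(0)
A=np.arctan2((mc[:,0]*cc[:,1]-mc[:,1]*cc[:,0]).sum(),(mc*cc).sum())
Ro=np.array([[np.cos(A),-np.sin(A)],[np.sin(A),np.cos(A)]]); o=c.mean(0)-Ro@m.mean(0)
print(c.round(4),"yaw",A,"origin",o,"res",(c-(m@Ro.T+o)).round(4).tolist())
print("pivot pred",o+Ro@[.062,0],"img@.063",atz(H,325*k,153*k,.063))
print("knob tip@.097",atz(H,315*k,298*k,.097),"pred home",o+Ro@[-.016,0])
print("knob tri",tri([(H,315*k,298*k),(T,272*k,350*k),(S,377*k,350*k)]), "post tri",tri([(H,325*k,153*k),(T,278*k,313*k)]),"roll tri",tri([(D,374*k,238*k),(T,481*k,340*k),(S,466*k,286*k)]))
print("dish",atz(D,382*k,223*k,.010),"roll@.044",atz(D,374*k,239*k,.044), "dish tri",tri([(D,382*k,223*k),(T,480.5*k,339.5*k)]))
print("spindle/roll hole top",proj(H,[*o,.052])/k,"spindle tip",proj(H,[*o,.042])/k)
g=atz(H,331*k,252*k,.052); print("usedroll top approx",g)
# automated roll fit in d1: white mask ellipse
crop=im[40:200,130:260][:,:,::-1]; c2=im2[80:210,180:310][:,:,::-1]
cv2.imwrite("pics/z.png",np.hstack([cv2.resize(crop[20:,:],(390,420),interpolation=cv2.INTER_CUBIC),cv2.resize(c2,(400,420),interpolation=cv2.INTER_CUBIC)]))
E
```

```text
[[0.5622 0.2483]
 [0.5597 0.1666]
 [0.4332 0.169 ]
 [0.4347 0.2527]] yaw -0.026415241841867144 origin [0.47746921 0.20967549] res [[-0.0013, -0.0012], [-0.0016, 0.0011], [0.0018, 0.0001], [0.0011, -0.0001]]
pivot pred [0.53944758 0.20803794] img@.063 [0.53924968 0.20896776 0.063     ]
knob tip@.097 [0.4632743  0.21246749 0.097     ] pred home [0.46147479 0.21009809]
knob tri [0.46456272 0.21232002 0.09686167] post tri [0.53924039 0.20834416 0.06754381] roll tri [ 0.50388422 -0.18729896  0.03962251]
dish [ 0.50920752 -0.1914635   0.01      ] roll@.044 [ 0.50355455 -0.18771566  0.044     ] dish tri [ 0.50831998 -0.19144933  0.00420564]
spindle/roll hole top [330.32882019 256.37368246] spindle tip [332.43307064 253.37600647]
usedroll top approx [0.48021403 0.2091608  0.052     ]
```

Request:
apply_moves(delta_pos=[[-0.0185,0.1125,-0.22],[-0.0185,0.1125,-0.22],[-0.0185,0.1125,-0.22],[-0.0185,0.1125,-0.22],[-0.0185,0.1125,-0.22]], dr=[[0,0,-1],[0,0,-1],[0,0,-1],[0,0,-1],[0,0,-1]], jaw=[0.4,0.4,0.4,0.4,0.4])

```text
time: 2.62
tool_pos: [0.4622, 0.2112, 0.1213]
tool_rot: [3.139, 0.002, -0.505]
contact_force: [0.8, -1.0, -0.1]
opening: 0.063
grip_force: 0.0
```

Request:
apply_moves(delta_pos=[[0,0,0],[0,0,0],[0,0,0],[0,0,0],[0,0,0]], dr=[[0,0,-0.5],[0,0,-0.5],[0,0,-0.5],[0,0,-0.5],[0,0,-0.5]], jaw=[0.4,0.4,0.4,0.4,0.4])

```text
time: 3.03
tool_pos: [0.4631, 0.2122, 0.123]
tool_rot: [-3.141, -0.001, -0.744]
contact_force: [0.8, 0.4, -0.3]
opening: 0.0369
grip_force: 0.0
```

```bash
python3 snap.py k1
```

```text
3.0333 [0.4631 0.2122 0.123 ] [-3.1409e+00 -6.0000e-04 -7.4450e-01] [ 0.28  0.42  1.71 -0.    1.    2.59]
```

View pics/k1.png

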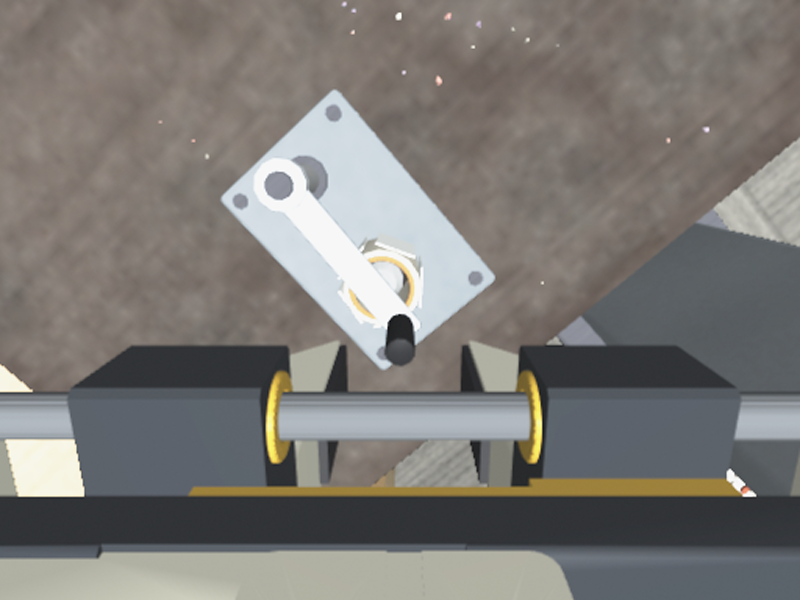

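The knob tip at (400,348) sits between the fingers, midway at about column 403. Next: descend, grip, swing.

Request:
apply_moves(delta_pos=[[0,0,-0.132],[0,0,-0.132],[0,0,-0.132],[0,0,-0.132],[0,0,-0.132],[0,0,-0.132],[0,0,-0.132]], dr=[[0,0,0],[0,0,0],[0,0,0],[0,0,0],[0,0,0],[0,0,0],[0,0,0]], jaw=[0.4,0.4,0.4,0,0,0,0], force=12)

```text
time: 3.67
tool_pos: [0.4633, 0.2132, 0.0708]
tool_rot: [-3.14, -0.001, -0.748]
contact_force: [1.0, -0.4, 0.2]
opening: 0.0147
grip_force: 0.0
```

```bash
python3 - <<'E'
from h import *
p=np.array([.5395,.2085]);r=.078
s=telemetry.observe();print(s["tool_pos"],s["opening"])
a0=-.03
def pt(a): return p+r*np.array([-np.cos(a+a0*1),0])+r*np.array([0,0]) if 0 else p+r*np.array([-np.cos(a0-a),-np.sin(a0-a)])
b=pt(0);print(b)
for a in np.linspace(.1,1.6,16): print(round(a,2),((pt(a)-b)/.4).round(3))
E
```

```text
[0.46331937 0.2132338  0.07084388] 0.014748706015846868
[0.4615351  0.21083965]
0.1 [0.002 0.019]
0.2 [0.005 0.039]
0.3 [0.01  0.057]
0.4 [0.018 0.075]
0.5 [0.027 0.093]
0.6 [0.037 0.109]
0.7 [0.05  0.124]
0.8 [0.063 0.138]
0.9 [0.078 0.15 ]
1.0 [0.095 0.161]
1.1 [0.112 0.171]
1.2 [0.13  0.178]
1.3 [0.148 0.184]
1.4 [0.168 0.187]
1.5 [0.187 0.189]
1.6 [0.206 0.189]
```

Request:
apply_moves(delta_pos=[[0,0,0],[0,0,0],[0,0,0],[0.002,0.019,0],[0.005,0.039,0],[0.01,0.057,0],[0.018,0.075,0],[0.027,0.093,0]], dr=[[0,0,0],[0,0,0],[0,0,0],[0,0,0],[0,0,0],[0,0,0],[0,0,0],[0,0,0]], jaw=[0,0,0,0,0,0,0,0])

```text
time: 4.33
tool_pos: [0.4729, 0.2504, 0.0701]
tool_rot: [3.141, 0.0, -0.748]
contact_force: [-1.0, -1.3, 4.9]
opening: 0.0117
grip_force: 12.0
```

Request:
apply_moves(delta_pos=[[0.018,0.024,0],[0.036,0.045,0],[0.055,0.06,0],[0.076,0.073,0],[0.103,0.085,0],[0.13,0.092,0],[0.16,0.096,0],[0.179,0.096,0]], dr=[[0,0,0],[0,0,0],[0,0,0],[0,0,0],[0,0,0],[0,0,0],[0,0,0],[0,0,0]], jaw=[0,0,0,0,0,0,0,0])

```text
time: 5.0
tool_pos: [0.5451, 0.2888, 0.0695]
tool_rot: [3.141, 0.001, -0.748]
contact_force: [-2.4, 0.5, 2.5]
opening: 0.0115
grip_force: 12.0
```

Request:
apply_moves(delta_pos=[[0,0,0],[0,0,0],[0,0,0],[0,0,0],[0,0,0.12],[0,0,0.25],[0,0,0.25],[0,0,0.25]], dr=[[0,0,0],[0,0,0],[0,0,0],[0,0,0],[0,0,0],[0,0,0],[0,0,0],[0,0,0]], jaw=[0,0.35,0.35,0.35,0.35,0.35,0.35,0.35])

```text
time: 5.67
tool_pos: [0.547, 0.2895, 0.1753]
tool_rot: [-3.133, -0.004, -0.748]
contact_force: [0.5, 0.5, 0.5]
opening: 0.0317
grip_force: 0.0
```

Request:
apply_moves(delta_pos=[[-0.174,-0.2,0],[-0.174,-0.2,0],[-0.174,-0.2,0],[-0.174,-0.2,0]], dr=[[0,0,1],[0,0,1],[0,0,1],[0,0,1]], jaw=[0.8,0.8,0.8,0.8])

```text
time: 6.0
tool_pos: [0.4711, 0.2056, 0.1685]
tool_rot: [3.138, 0.004, -0.243]
contact_force: [1.3, 1.4, 0.3]
opening: 0.0541
grip_force: 0.0
```

Request:
apply_moves(delta_pos=[[0,0,0],[0,0,0],[0,0,0],[0,0,0],[0,0,0]], dr=[[0,0,0.5],[0,0,0.5],[0,0,0.5],[0,0,0.5],[0,0,0.5]], jaw=[0.7,0.7,0.7,0.7,0.7])

```text
time: 6.42
tool_pos: [0.4749, 0.2086, 0.1691]
tool_rot: [3.141, 0.001, -0.002]
contact_force: [-1.4, 0.2, 0.2]
opening: 0.0643
grip_force: 0.0
```

```bash
python3 snap.py h2
```

```text
6.4167 [0.4749 0.2086 0.1691] [ 3.1412e+00  1.0000e-03 -1.7000e-03] [ 0.27  0.39  1.63 -0.    1.13  1.84]
```

View pics/h2.png

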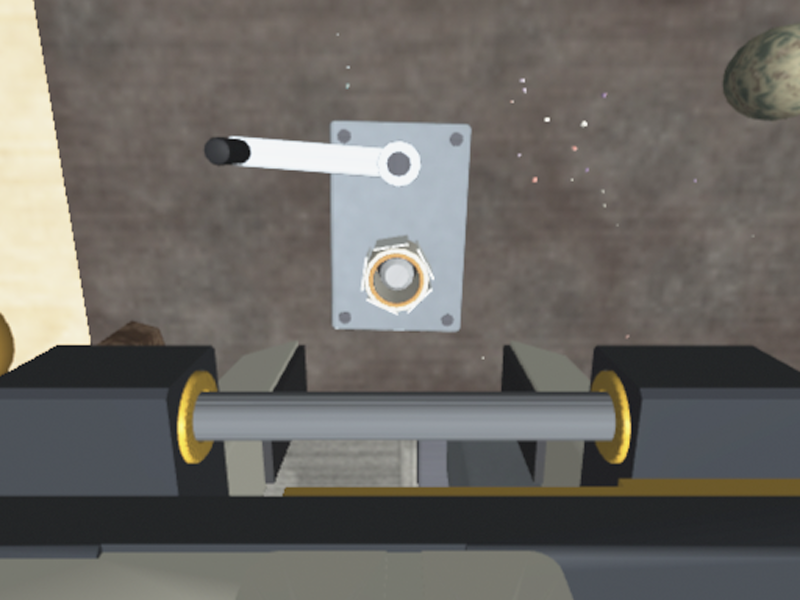

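The keeper is now swung fully aside. The spindle tip is at about (398,273), the used roll's top ring is centred at about (397,280), and the pivot is at (399,163).

```bash
python3 - <<'E'
from h import *
import pickle
k=.64
s,im=pickle.load(open("h2.pkl","rb")); H=model("wrist",s); s1,_=pickle.load(open("h1.pkl","rb"));H1=model("wrist",s1);T=model("top")
print("spindle@.042",atz(H,398*k,273*k,.042),"roll@.052",atz(H,397*k,280*k,.052),"pivot",atz(H,399*k,163*k,.063))
# ring height from 2 views
print("pivot tri",tri([(H,399*k,163*k),(H1,325*k,153*k)]),"used ring tri",tri([(H,397*k,280*k),(H1,330*k,256*k)]))
c=np.array([atz(H,u*k,v*k,.008)[:2] for u,v in[(331,121),(471,125),(460,331),(332,328)]]);m=np.array([[85,42],[85,-42],[-45,-42],[-45,42]])/1e3
mc=m-m.mean(0);cc=c-c.mean(0);A=np.arctan2((mc[:,0]*cc[:,1]-mc[:,1]*cc[:,0]).sum(),(mc*cc).sum())
print("plate",A,c.mean(0)-np.array([np.cos(A),np.sin(A)])*.02)
print("ring diam px->m",27*2/800*0)
E
```

```text
spindle@.042 [0.47893193 0.20961928 0.042     ] roll@.052 [0.47730681 0.21008668 0.052     ] pivot [0.53935471 0.20862451 0.063     ]
pivot tri [0.5393217 0.2086185 0.0653539] used ring tri [0.47741013 0.21001604 0.05155322]
plate -0.02913784016279763 [0.47736892 0.21012437]
ring diam px->m 0.0
```

Request:
apply_moves(delta_pos=[[0.005,0.003,-0.1],[0.005,0.003,-0.2],[0.005,0.003,-0.26],[0.005,0.003,-0.31],[0.005,0.003,-0.34],[0.005,0.003,-0.362],[0.005,0.003,-0.362],[0.005,0.003,-0.362]], dr=[[0,0,0],[0,0,0],[0,0,0],[0,0,0],[0,0,0],[0,0,0],[0,0,0],[0,0,0]], jaw=[0.7,0.7,0.7,0.7,0.7,0.7,0.7,0.7])

```text
time: 7.13
tool_pos: [0.4774, 0.2099, 0.0249]
tool_rot: [3.141, 0.0, 0.001]
contact_force: [0.2, 0.6, 0.1]
opening: 0.0642
grip_force: 0.0
```

Request:
apply_moves(delta_pos=[[0,0,0],[0,0,0],[0,0,0],[0,0,0],[0,0,0],[0,0,0]], dr=[[0,0,0],[0,0,0],[0,0,0],[0,0,0],[0,0,0],[0,0,0]], jaw=[0.3,0.3,0.3,0.3,0.3,0.3], force=8)

```text
time: 7.63
tool_pos: [0.4776, 0.2099, 0.0253]
tool_rot: [-3.141, -0.001, 0.002]
contact_force: [-0.6, -0.2, 2.4]
opening: 0.0344
grip_force: 8.0
```

Request:
apply_moves(delta_pos=[[0,0,0.04],[0,0,0.12],[0,0,0.18],[-0.02,-0.1,0.18],[-0.05,-0.2,0.18],[-0.05,-0.3,0.18],[-0.05,-0.4,0.18],[-0.05,-0.45,0.18]], dr=[[0,0,0],[0,0,0],[0,0,0],[0,0,0],[0,0,0],[0,0,0],[0,0,0],[0,0,0]], jaw=[0.3,0.3,0.3,0.3,0.3,0.3,0.3,0.3])

```text
time: 8.3
tool_pos: [0.4569, 0.0266, 0.0971]
tool_rot: [3.141, -0.0, 0.0]
contact_force: [0.6, 0.5, -0.5]
opening: 0.0346
grip_force: 8.0
```

Request:
apply_moves(delta_pos=[[0,0,0],[0,0,-0.08],[0,0,-0.14],[0,0,-0.18],[0,0,-0.195],[0,0,-0.205],[0,0,-0.208],[0,0,-0.208]], dr=[[0,0,0],[0,0,0],[0,0,0],[0,0,0],[0,0,0],[0,0,0],[0,0,0],[0,0,0]], jaw=[0.3,0.3,0.3,0.3,0.3,0.3,0.3,0.3])

```text
time: 8.97
tool_pos: [0.4578, 0.03, 0.0142]
tool_rot: [3.141, -0.001, 0.002]
contact_force: [0.0, 0.5, 0.4]
opening: 0.0346
grip_force: 8.0
```

Request:
apply_moves(delta_pos=[[0,0,-0.002],[0,0,-0.003],[0,0,-0.003],[0,0,-0.003],[0,0,-0.003],[0,0,-0.003],[0,0,0.1],[0,0,0.2]], dr=[[0,0,0],[0,0,0],[0,0,0],[0,0,0],[0,0,0],[0,0,0],[0,0,0],[0,0,0]], jaw=[0.3,0.3,0.6,0.6,0.6,0.6,0.7,0.7])

```text
time: 9.63
tool_pos: [0.4552, 0.0299, 0.0924]
tool_rot: [-3.141, 0.008, 0.002]
contact_force: [1.5, 0.6, -0.2]
opening: 0.0623
grip_force: 0.0
```

Request:
apply_moves(delta_pos=[[0.06,-0.1,0.1],[0.12,-0.2,0.1],[0.12,-0.3,0.1],[0.12,-0.4,0.1],[0.12,-0.5,0.1],[0.12,-0.545,0.1],[0.12,-0.545,0.1],[0.12,-0.545,0.1]], dr=[[0,0,0],[0,0,0],[0,0,0],[0,0,0],[0,0,0],[0,0,0],[0,0,0],[0,0,0]], jaw=[1,1,1,1,1,1,1,1])

```text
time: 10.3
tool_pos: [0.5048, -0.1896, 0.1333]
tool_rot: [-3.141, 0.001, -0.002]
contact_force: [-0.7, 1.0, -0.1]
opening: 0.0918
grip_force: 0.0
```

```bash
python3 snap.py d2; python3 - <<'E'
from h import *
T=model("top")
im=eyes.read_camera("top");c=im[170:260,150:345][:,:,::-1]
w=cv2.imread("pics/d2.png")
cv2.imwrite("pics/d2c.png",np.vstack([cv2.resize(w[60:360,200:650],(800,533))[:300],cv2.resize(c,(800,300))]) if 0 else np.vstack([w[:350],cv2.resize(c[:60],(800,246),interpolation=cv2.INTER_CUBIC)]))
E
```

```text
10.3 [ 0.5048 -0.1896  0.1333] [-3.1412e+00  6.0000e-04 -1.6000e-03] [-0.5   0.46  1.62  0.    1.06  1.07]
```

View pics/d2c.png

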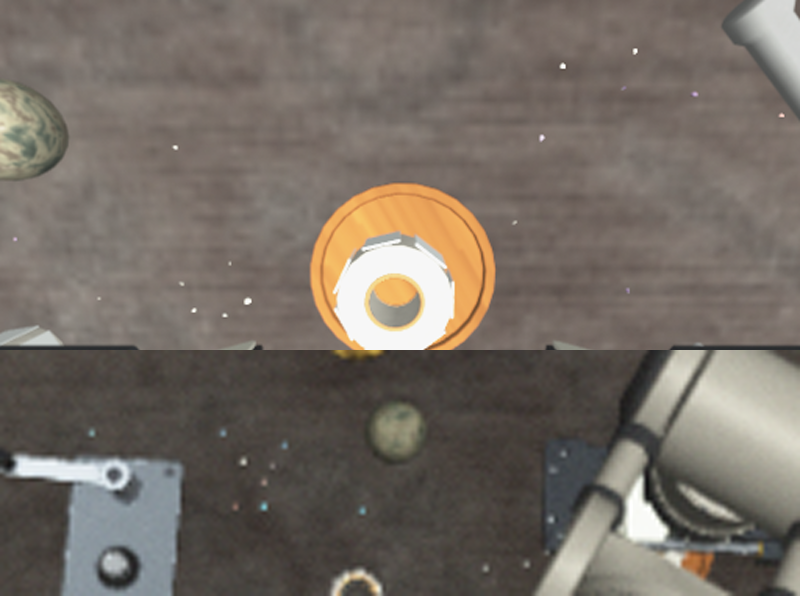

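The holder is empty. The used roll stands on the desk at about (357,590) in the lower crop. In the wrist view the full roll's top hole is centred at about (395,302) and the dish at about (403,270).

```bash
python3 - <<'E'
from h import *
import pickle
k=.64
s,im=pickle.load(open("d2.pkl","rb")); H=model("wrist",s); s1,_=pickle.load(open("d1.pkl","rb"));H1=model("wrist",s1)
print("roll@.044",atz(H,395*k,302*k,.044),"tri",tri([(H,395*k,302*k),(H1,374*k,240*k)]),"dish",atz(H,403*k,272*k,.01))
E
```

```text
roll@.044 [ 0.50280555 -0.18731074  0.044     ] tri [ 0.50282785 -0.18750338  0.04384597] dish [ 0.51033427 -0.19128999  0.01      ]
```

Request:
apply_moves(delta_pos=[[-0.005,0.005,-0.08],[-0.005,0.005,-0.16],[-0.005,0.005,-0.22],[-0.005,0.005,-0.26],[-0.005,0.005,-0.28],[-0.005,0.005,-0.29],[-0.005,0.005,-0.29],[-0.005,0.005,-0.29]], dr=[[0,0,0],[0,0,0],[0,0,0],[0,0,0],[0,0,0],[0,0,0],[0,0,0],[0,0,0]], jaw=[1,1,1,1,1,1,1,1])

```text
time: 11.07
tool_pos: [0.504, -0.1859, 0.0186]
tool_rot: [3.141, -0.001, 0.003]
contact_force: [-0.3, -0.3, 0.3]
opening: 0.0919
grip_force: 0.0
```

Request:
apply_moves(delta_pos=[[0,0,0],[0,0,0],[0,0,0],[0,0,0],[0,0,0],[0,0,0],[0,0,0]], dr=[[0,0,0],[0,0,0],[0,0,0],[0,0,0],[0,0,0],[0,0,0],[0,0,0]], jaw=[0.5,0.5,0.5,0.5,0.5,0.5,0.5], force=12)

```text
time: 11.65
tool_pos: [0.5034, -0.1862, 0.0179]
tool_rot: [3.142, -0.0, 0.002]
contact_force: [-0.5, 0.3, 1.6]
opening: 0.0585
grip_force: 12.0
```

Request:
apply_moves(delta_pos=[[0,0,0.05],[0,0,0.13],[0,0,0.2],[0,0,0.25],[0,0,0.25]], dr=[[0,0,0],[0,0,0],[0,0,0],[0,0,0],[0,0,0]], jaw=[0.5,0.5,0.5,0.5,0.5])

```text
time: 12.07
tool_pos: [0.5055, -0.1874, 0.1218]
tool_rot: [3.138, -0.007, 0.002]
contact_force: [1.0, -0.7, 0.4]
opening: 0.0584
grip_force: 12.0
```

Request:
apply_moves(delta_pos=[[0,0.08,0],[-0.02,0.18,0],[-0.06,0.28,0],[-0.062,0.38,0],[-0.062,0.48,0],[-0.062,0.58,0],[-0.062,0.68,0],[-0.062,0.78,0]], dr=[[0,0,0],[0,0,0],[0,0,0],[0,0,0],[0,0,0],[0,0,0],[0,0,0],[0,0,0]], jaw=[0.5,0.5,0.5,0.5,0.5,0.5,0.5,0.5])

```text
time: 12.73
tool_pos: [0.4775, 0.1276, 0.1166]
tool_rot: [3.141, 0.002, 0.002]
contact_force: [1.7, 0.2, -0.8]
opening: 0.0584
grip_force: 12.0
```

Request:
apply_moves(delta_pos=[[0,0.08,0],[0,0.15,0],[0,0.2,0],[0,0.21,0],[0,0.21,0],[0,0.21,0]], dr=[[0,0,0],[0,0,0],[0,0,0],[0,0,0],[0,0,0],[0,0,0]], jaw=[0.5,0.5,0.5,0.5,0.5,0.5])

```text
time: 13.23
tool_pos: [0.478, 0.2091, 0.1169]
tool_rot: [3.141, 0.002, 0.002]
contact_force: [-0.2, -0.3, -0.5]
opening: 0.0585
grip_force: 12.0
```

```bash
python3 snap.py p1
```

```text
13.2333 [0.478  0.2091 0.1169] [3.1406e+00 1.6000e-03 2.2000e-03] [ 0.27  0.45  1.68 -0.    1.01  1.83]
```

View pics/p1.png

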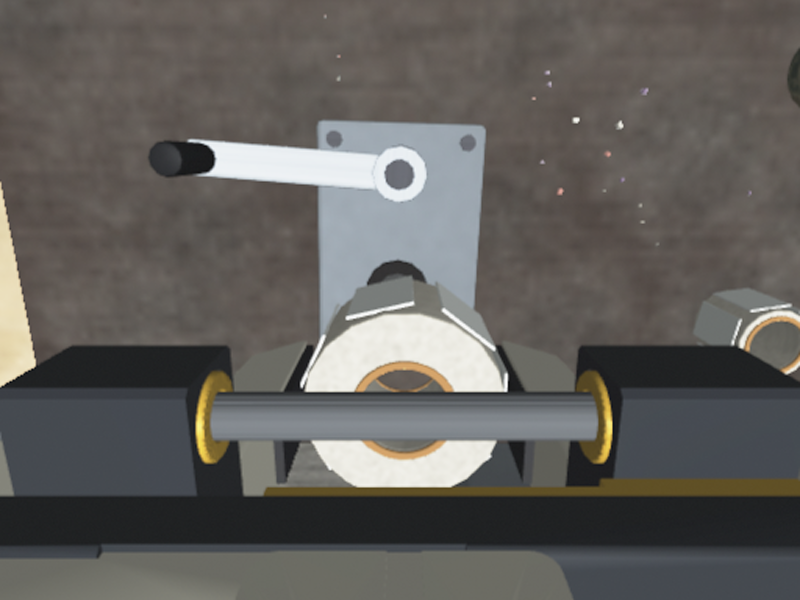

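The full roll is held level above the spindle, its hole centred at about (405,411). The seat's far edge shows at (397,262), the pivot is at (400,174), and the used roll stands at right (780,340).

```bash
python3 - <<'E'
from h import *
import pickle
k=.64
s,im=pickle.load(open("p1.pkl","rb")); H=model("wrist",s)
print("roll hole@.143",atz(H,405*k,411*k,.143),"seat far edge",atz(H,397.5*k,262*k,.012),"pivot",atz(H,400*k,174*k,.063))
print("used top", atz(H,776*k,344*k,.04))
E
```

```text
roll hole@.143 [0.4775055  0.20690682 0.143     ] seat far edge [0.49288727 0.21015203 0.012     ] pivot [0.53910402 0.2086236  0.063     ]
used top [0.45857938 0.02770004 0.04      ]
```

Request:
apply_moves(delta_pos=[[0,0.007,0],[0,0.007,-0.06],[0,0.007,-0.11],[0,0.007,-0.13],[0,0.007,-0.15],[0,0.007,-0.16],[0,0.007,-0.17],[0,0.007,-0.17]], dr=[[0,0,0],[0,0,0],[0,0,0],[0,0,0],[0,0,0],[0,0,0],[0,0,0],[0,0,0]], jaw=[0.5,0.5,0.5,0.5,0.5,0.5,0.5,0.5])

```text
time: 13.95
tool_pos: [0.4787, 0.2125, 0.0496]
tool_rot: [3.141, -0.0, 0.002]
contact_force: [0.0, -0.5, -0.7]
opening: 0.0588
grip_force: 12.0
```

Request:
apply_moves(delta_pos=[[0,0,-0.015],[0,0,-0.03],[0,0,-0.04],[0,0,-0.05],[0,0,-0.055],[0,0,-0.058],[0,0,-0.058],[0,0,-0.058]], dr=[[0,0,0],[0,0,0],[0,0,0],[0,0,0],[0,0,0],[0,0,0],[0,0,0],[0,0,0]], jaw=[0.5,0.5,0.5,0.5,0.5,0.5,0.5,0.5])

```text
time: 14.62
tool_pos: [0.4786, 0.2127, 0.0265]
tool_rot: [3.142, -0.0, 0.002]
contact_force: [0.8, -0.1, -0.8]
opening: 0.0585
grip_force: 12.0
```

Request:
apply_moves(delta_pos=[[0,0,-0.002],[0,0,-0.002],[0,0,-0.002],[0,0,-0.002],[0,0,-0.002],[0,0,0.05],[0,0,0.15],[0,0,0.25]], dr=[[0,0,0],[0,0,0],[0,0,0],[0,0,0],[0,0,0],[0,0,0],[0,0,0],[0,0,0]], jaw=[0.5,0.5,0.8,0.8,0.8,0.8,0.8,0.8])

```text
time: 15.28
tool_pos: [0.4774, 0.2122, 0.1266]
tool_rot: [3.14, 0.004, 0.002]
contact_force: [0.6, 0.4, 0.5]
opening: 0.0738
grip_force: 0.0
```

Request:
apply_moves(delta_pos=[[-0.05,-0.1,0],[-0.05,-0.2,0],[-0.05,-0.3,0],[-0.05,-0.4,0],[-0.05,-0.455,0],[-0.05,-0.455,0],[-0.05,-0.455,0]], dr=[[0,0,0],[0,0,0],[0,0,0],[0,0,0],[0,0,0],[0,0,0],[0,0,0]], jaw=[0.7,0.7,0.7,0.7,0.7,0.7,0.7])

```text
time: 15.87
tool_pos: [0.4586, 0.0296, 0.1266]
tool_rot: [-3.141, -0.0, -0.001]
contact_force: [-0.8, 0.1, 0.9]
opening: 0.064
grip_force: 0.0
```

```bash
python3 snap.py u1; python3 - <<'E'
from h import *
im=eyes.read_camera("top")[180:250,150:230];s=eyes.read_camera("side")[215:265,200:280]
cv2.imwrite("pics/u1c.png",np.vstack([cv2.imread("pics/u1.png")[:350],np.hstack([cv2.resize(im,(400,250),interpolation=cv2.INTER_CUBIC),cv2.resize(s,(400,250),interpolation=cv2.INTER_CUBIC)])[:,:,::-1]]))
E
```

```text
15.8667 [0.4586 0.0296 0.1266] [-3.1415e+00 -2.0000e-04 -1.3000e-03] [-0.1   0.34  1.84  0.    0.96  1.47]
```

View pics/u1c.png

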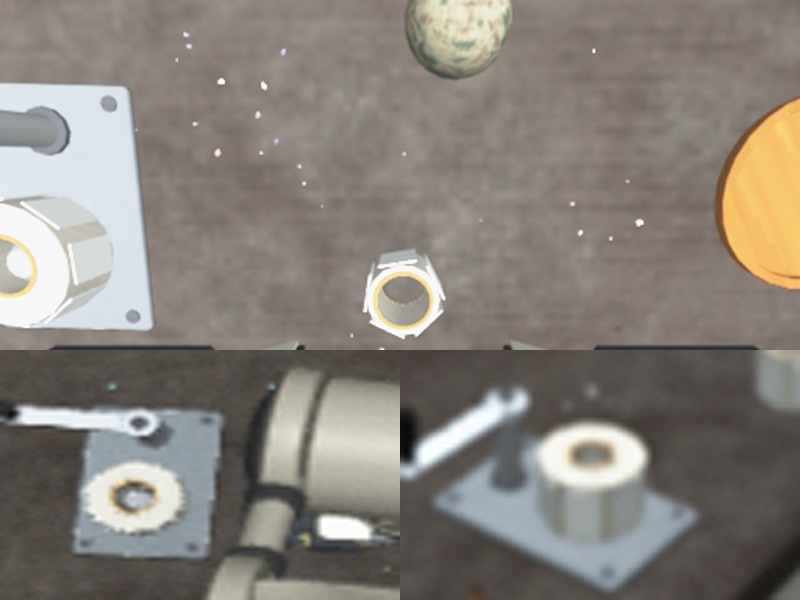

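The full roll sits level on the seat with the spindle in its hole. The used roll stands at (404,300), directly ahead of the fingers.

Request:
apply_moves(delta_pos=[[0,0,-0.08],[0,0,-0.16],[0,0,-0.22],[0,0,-0.26],[0,0,-0.275],[0,0,-0.28],[0,0,-0.28]], dr=[[0,0,0],[0,0,0],[0,0,0],[0,0,0],[0,0,0],[0,0,0],[0,0,0]], jaw=[0.7,0.7,0.7,0.7,0.7,0.7,0.7])

```text
time: 16.6
tool_pos: [0.4587, 0.0313, 0.0146]
tool_rot: [3.142, 0.0, 0.003]
contact_force: [0.0, -0.0, 1.2]
opening: 0.0646
grip_force: 0.0
```

Request:
apply_moves(delta_pos=[[0,0,0],[0,0,0],[0,0,0],[0,0,0],[0,0,0],[0,0,0],[0,0,0.06],[0,0,0.15]], dr=[[0,0,0],[0,0,0],[0,0,0],[0,0,0],[0,0,0],[0,0,0],[0,0,0],[0,0,0]], jaw=[0.3,0.3,0.3,0.3,0.3,0.3,0.3,0.3], force=8)

```text
time: 17.27
tool_pos: [0.4561, 0.0307, 0.0728]
tool_rot: [-3.141, 0.007, 0.002]
contact_force: [0.0, 0.3, -0.6]
opening: 0.0344
grip_force: 8.0
```

Request:
apply_moves(delta_pos=[[0.03,-0.1,0.03],[0.07,-0.2,0.03],[0.1,-0.3,0.03],[0.127,-0.4,0.03],[0.127,-0.5,0.03],[0.127,-0.55,0.03],[0.127,-0.55,0.03],[0.127,-0.55,0.03]], dr=[[0,0,0],[0,0,0],[0,0,0],[0,0,0],[0,0,0],[0,0,0],[0,0,0],[0,0,0]], jaw=[0.3,0.3,0.3,0.3,0.3,0.3,0.3,0.3])

```text
time: 17.93
tool_pos: [0.5088, -0.1904, 0.0861]
tool_rot: [-3.141, 0.001, -0.001]
contact_force: [-0.0, 0.8, 0.1]
opening: 0.0345
grip_force: 8.0
```

Request:
apply_moves(delta_pos=[[0,0,-0.06],[0,0,-0.11],[0,0,-0.14],[0,0,-0.155],[0,0,-0.163],[0,0,-0.165],[0,0,-0.165]], dr=[[0,0,0],[0,0,0],[0,0,0],[0,0,0],[0,0,0],[0,0,0],[0,0,0]], jaw=[0.3,0.3,0.3,0.3,0.3,0.3,0.3])

```text
time: 18.52
tool_pos: [0.5097, -0.189, 0.021]
tool_rot: [3.141, -0.001, 0.002]
contact_force: [0.2, 0.3, 0.1]
opening: 0.0344
grip_force: 8.0
```

Request:
apply_moves(delta_pos=[[0,0,-0.004],[0,0,-0.006],[0,0,-0.006],[0,0,-0.006],[0,0,-0.006],[0,0,-0.006],[0,0,0.1],[0,0,0.25]], dr=[[0,0,0],[0,0,0],[0,0,0],[0,0,0],[0,0,0],[0,0,0],[0,0,0],[0,0,0]], jaw=[0.3,0.3,0.3,0.6,0.6,0.6,0.6,0.6])

```text
time: 19.18
tool_pos: [0.5074, -0.1885, 0.0997]
tool_rot: [-3.138, 0.007, 0.002]
contact_force: [0.5, -0.4, 0.1]
opening: 0.0548
grip_force: 0.0
```

Request:
apply_moves(delta_pos=[[0,0,0.12],[0,0,0.2],[0,0,0.2],[0,0,0.2]], dr=[[0,0,0],[0,0,0],[0,0,0],[0,0,0]], jaw=[0.5,0.5,0.5,0.5])

```text
time: 19.52
tool_pos: [0.5104, -0.19, 0.1838]
tool_rot: [3.139, -0.005, 0.002]
contact_force: [-0.6, 0.3, -0.6]
opening: 0.046
grip_force: 0.0
```

```bash
python3 snap.py e1
```

```text
19.5167 [ 0.5104 -0.19    0.1838] [ 3.1388e+00 -4.8000e-03  1.8000e-03] [-0.5   0.41  1.54 -0.    1.18  1.07]
```

View pics/e1.png

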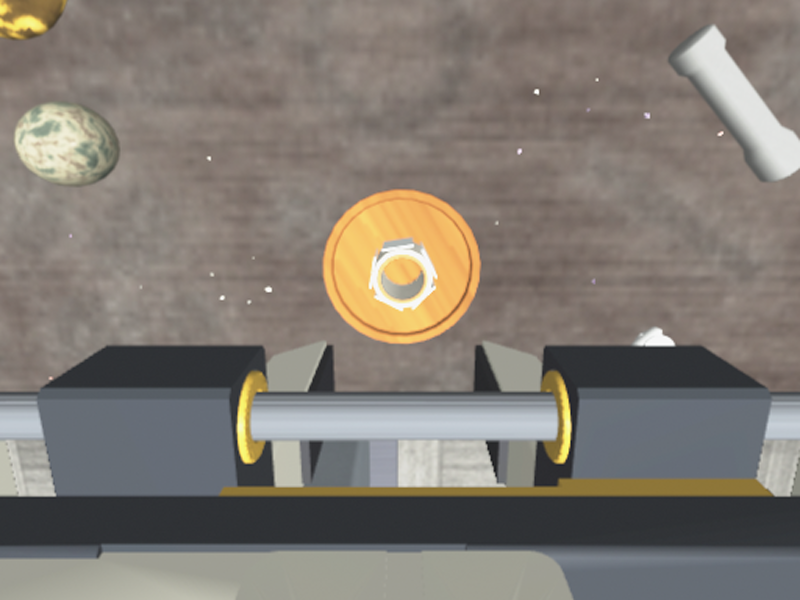

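The used roll stands upright at (403,275), near the centre of the dish. Now back to the knob.

Request:
apply_moves(delta_pos=[[0.01,0.1,0],[0.02,0.2,0],[0.03,0.3,0],[0.04,0.4,0],[0.05,0.5,0],[0.06,0.6,0],[0.07,0.7,0],[0.08,0.8,0]], dr=[[0,0,-0.1],[0,0,-0.2],[0,0,-0.4],[0,0,-0.6],[0,0,-0.8],[0,0,-1],[0,0,-1],[0,0,-1]], jaw=[0.4,0.4,0.4,0.4,0.4,0.4,0.4,0.4])

```text
time: 20.23
tool_pos: [0.54, 0.1324, 0.1791]
tool_rot: [3.139, 0.004, -0.499]
contact_force: [0.4, 0.2, -0.0]
opening: 0.0369
grip_force: 0.0
```

Request:
apply_moves(delta_pos=[[0.009,0.1,0],[0.009,0.2,0],[0.009,0.3,0],[0.009,0.4,0],[0.009,0.4,0],[0.009,0.4,0],[0.009,0.4,0]], dr=[[0,0,-0.2],[0,0,-0.4],[0,0,-0.5],[0,0,-0.5],[0,0,-0.5],[0,0,-0.5],[0,0,-0.5]], jaw=[0.4,0.4,0.4,0.4,0.4,0.4,0.4])

```text
time: 20.82
tool_pos: [0.544, 0.29, 0.1793]
tool_rot: [3.138, 0.001, -0.747]
contact_force: [0.2, -0.2, 0.6]
opening: 0.0366
grip_force: 0.0
```

```bash
python3 snap.py k2; python3 - <<'E'
from h import *
import pickle
s,im=pickle.load(open("k2.pkl","rb")); H=model("wrist",s)
g=im.astype(int).max(2); 
m=((g<45).astype(np.uint8)); m[225:]=0
n,l,st,c=cv2.connectedComponentsWithStats(m)
for i in range(1,n):
    if st[i,4]>60: print(st[i],c[i].round(1))
print(s["opening"]); print("expected knob tip px",proj(H,[.546,.2875,.097]),"base",proj(H,[.546,.2875,.063]),atz(H,*c[1:][np.argmax(st[1:,4])],.08))
E
```

```text
20.8167 [0.544  0.29   0.1793] [ 3.1378e+00  1.3000e-03 -7.4740e-01] [ 0.37  0.55  1.32 -0.    1.27  2.68]
[  0 102  20  26 265] [  7.2 111.2]
[251 175  14  15 109] [257.1 180.5]
[ 81 221 104   4 368] [130.3 222.7]
[332 222 104   3 308] [382.8 223. ]
0.036590216985378475
expected knob tip px [256.39188984 190.92570734] base [256.42801381 180.13318596] [0.59338705 0.38523209 0.08      ]
```

Request:
apply_moves(delta_pos=[[0.004,-0.002,-0.08],[0.004,-0.002,-0.16],[0.004,-0.002,-0.22],[0.004,-0.002,-0.26],[0.004,-0.002,-0.272],[0.004,-0.002,-0.272],[0.004,-0.002,-0.272]], dr=[[0,0,0],[0,0,0],[0,0,0],[0,0,0],[0,0,0],[0,0,0],[0,0,0]], jaw=[0.4,0.4,0.4,0.4,0.4,0.4,0.4])

```text
time: 21.45
tool_pos: [0.5473, 0.289, 0.0734]
tool_rot: [-3.141, -0.0, -0.75]
contact_force: [-0.1, -0.5, 1.0]
opening: 0.0369
grip_force: 0.0
```

Request:
apply_moves(delta_pos=[[0,0,0],[0,0,0],[0,0,0],[0,0,0],[0,0,0],[0,0,0],[0,0,0]], dr=[[0,0,0],[0,0,0],[0,0,0],[0,0,0],[0,0,0],[0,0,0],[0,0,0]], jaw=[0,0,0,0,0,0,0], force=12)

```text
time: 22.03
tool_pos: [0.5465, 0.2891, 0.0731]
tool_rot: [3.141, -0.001, -0.748]
contact_force: [-2.3, -5.7, 4.3]
opening: 0.0115
grip_force: 12.0
```

Request:
apply_moves(delta_pos=[[-0.019,0,0],[-0.038,-0.002,0],[-0.058,-0.005,0],[-0.076,-0.011,0],[-0.094,-0.018,0],[-0.111,-0.028,0],[-0.128,-0.039,0],[-0.143,-0.051,0]], dr=[[0,0,0],[0,0,0],[0,0,0],[0,0,0],[0,0,0],[0,0,0],[0,0,0],[0,0,0]], jaw=[0,0,0,0,0,0,0,0])

```text
time: 22.7
tool_pos: [0.4882, 0.2699, 0.073]
tool_rot: [-3.141, 0.0, -0.747]
contact_force: [0.2, 2.2, 3.7]
opening: 0.0113
grip_force: 12.0
```

Request:
apply_moves(delta_pos=[[-0.013,-0.014,0],[-0.026,-0.029,0],[-0.036,-0.045,0],[-0.045,-0.063,0],[-0.053,-0.081,0],[-0.058,-0.099,0],[-0.061,-0.119,0],[-0.063,-0.138,0]], dr=[[0,0,0],[0,0,0],[0,0,0],[0,0,0],[0,0,0],[0,0,0],[0,0,0],[0,0,0]], jaw=[0,0,0,0,0,0,0,0])

```text
time: 23.37
tool_pos: [0.4638, 0.2134, 0.0727]
tool_rot: [3.141, 0.0, -0.748]
contact_force: [1.2, 2.2, 5.3]
opening: 0.0113
grip_force: 12.0
```

Request:
apply_moves(delta_pos=[[0,-0.003,0],[0,-0.005,0],[0,-0.005,0],[0,-0.005,0]], dr=[[0,0,0],[0,0,0],[0,0,0],[0,0,0]], jaw=[0,0,0,0])

```text
time: 23.7
tool_pos: [0.4637, 0.2114, 0.0727]
tool_rot: [3.14, 0.0, -0.749]
contact_force: [-1.3, 0.8, 6.4]
opening: 0.0117
grip_force: 12.0
```

Request:
apply_moves(delta_pos=[[0,-0.004,0],[0,-0.008,0],[0,-0.012,0],[0,-0.012,0],[0,-0.012,0]], dr=[[0,0,0],[0,0,0],[0,0,0],[0,0,0],[0,0,0]], jaw=[0,0,0,0,0])

```text
time: 24.12
tool_pos: [0.4639, 0.2103, 0.0728]
tool_rot: [-3.137, 0.003, -0.75]
contact_force: [-1.8, 19.3, 2.3]
opening: 0.0114
grip_force: 12.0
```

Request:
apply_moves(delta_pos=[[0,0,0],[0,0.005,0],[0,0.006,0],[0,0.006,0],[0,0.006,0.05],[0,0.006,0.15],[0,0.006,0.25],[0,0.006,0.25]], dr=[[0,0,0],[0,0,0],[0,0,0],[0,0,0],[0,0,0],[0,0,0],[0,0,0],[0,0,0]], jaw=[0.4,0.4,0.4,0.4,0.4,0.4,0.4,0.4])

```text
time: 24.78
tool_pos: [0.4677, 0.2103, 0.1794]
tool_rot: [-3.132, -0.007, -0.749]
contact_force: [1.6, 0.9, 0.1]
opening: 0.0366
grip_force: 0.0
```

Request:
apply_moves(delta_pos=[[0,-0.1,0.1],[0,-0.1,0.1],[0,-0.1,0.1],[0,-0.1,0.1],[0,-0.1,0.1]], dr=[[0,0,1],[0,0,1],[0,0,1],[0,0,1],[0,0,1]], jaw=[0.5,0.5,0.5,0.5,0.5])

```text
time: 25.2
tool_pos: [0.464, 0.169, 0.2124]
tool_rot: [3.141, 0.0, -0.245]
contact_force: [-0.4, -1.0, 0.5]
opening: 0.0457
grip_force: 0.0
```

```bash
python3 snap.py f1; python3 - <<'E'
from h import *
import pickle
s,im=pickle.load(open("f1.pkl","rb")); H=model("wrist",s)
print(s["contact_force"].round(1))
g=im.astype(int).max(2); m=((g<60).astype(np.uint8)); m[222:]=0
n,l,st,c=cv2.connectedComponentsWithStats(m)
for i in range(1,n):
    if st[i,4]>40: print(st[i],c[i].round(1),atz(H,*c[i],.085).round(4))
print("home knob px",proj(H,[.4625,.2105,.097]),proj(H,[.4625,.2105,.063]))
# bar direction: project pivot & bar points, check brightness along home line vs. sides
for a in(-.1,-.05,0,.05,.1,.15):
    P=[ [ .5393-r*np.cos(a-.03*-0+.03), .2086+r*np.sin(a+.03), .063] for r in np.linspace(.02,.065,10)]
    print(a,np.mean([im[int(round(v)),int(round(u))].mean() for u,v in (proj(H,p) for p in P)]).round(1))
E
```

```text
25.2 [0.464  0.169  0.2124] [ 3.141e+00  2.000e-04 -2.448e-01] [ 0.19  0.3   1.63 -0.    1.21  2.01]
[-0.4 -1.   0.5]
[205 183  14  14 105] [213.1 188.6] [0.4655 0.2079 0.085 ]
[392 221  56   1  56] [419.5 221. ] [0.3899 0.0334 0.085 ]
home knob px [209.34686549 196.17549127] [214.34732128 186.07706941]
-0.1 244.7
-0.05 245.3
0 244.7
0.05 244.8
0.1 239.2
0.15 210.5
```

The knob is back in its home position, it met the stop with 19 N, and the gripper is clear.

```bash
python3 -c "
from cell import job; print(job.hand_in())"
```

```text
the job is handed in; nothing more can be done
None
```

I swapped the rolls, swung the keeper arm back against its stop over the full roll, and handed the job in at about 25 s; the hand-in returned no verdict.

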